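# Bring the inspection camera up to the marked stop on its focus rail

## Task

Bring the inspection camera to the marked stop on its focus rail, the stop with the knurled thumbscrew: press down the brake pad in the middle of the carriage to free it and, keeping the pad pressed, push the carriage along until it rests against that stop. Then let the pad come up so that the brake holds the carriage there. Use the fingertips only: do not drag the carriage with its brake on, do not touch the camera, and leave the other things on the bench where they are.

Things in the scene. Friction and masses are not known exactly. Their poses are not given: they have to be found in the camera images.
- rail: fixed aluminium focus rail (460 mm long, head 50 mm wide, its top 57 mm up) on a bolted-down dark grey board 250 x 540 x 12 mm. Origin at bench level under the rail's centre line, mid length; y runs along the rail, x across it to the camera's side (away from the robot), z up; yaw within 0.2 rad. A specimen clamp, top 125 mm up, stands at the -y end beyond the stops, 60 to 120 mm to the +x side
- carriage_mid (a point): middle of the carriage, on the rail's centre line and the top of its plate, 70 mm above the bench. The carriage is an aluminium saddle, 78 mm across the rail and 80 mm along it: end faces 40 mm either side of this point. Freed it slides with 1 to 3 N between the two stops; with its brake on it resists some 15 to 18 N
- carriage (a joint): position of the carriage along the rail in m: 0 at the rail's mid length, growing along the rail's +y
- pad_top (a point): centre of the brake pad's upper face, moving with it, 82 mm above the bench when up. The pad is the black grooved plate on the carriage's middle, 50 mm across the rail and 58 mm along it, with a lip 8 mm high and 5 mm thick at both ends along the rail: a flat trough 48 mm long, open sideways. A fingertip pressed there moves the carriage along by friction or by bearing on the lip ahead
- pad (a joint): how far the brake pad is pressed down, in m: 0 up (brake on), 0.005 fully down. A spring holds it up: about 6 N starts it moving, 8 N holds it fully down. From about 1 mm on the brake is free; it grips again when the pad comes up
- set_stop: the marked stop, fixed, at either end of the carriage's way: aluminium block over the rail, 66 mm across by 24 mm along it, top 74 mm up, bearing a round knurled steel thumbscrew (23 mm wide, top 99 mm up) and an engraved line in front. Origin on the rail's centre line at bench level, mid block, axes as the rail's. Carriage against it: carriage_mid lies 52 mm from the origin along the rail
- end_stop: the other, plain stop: the same block of 66 x 24 mm without a thumbscrew or mark, only two flush cap screws. Fixed, at the other end of the carriage's way. Origin as for the marked stop
- camera: delicate inspection camera and lens on the carriage's arm at the rail's +x side, lying along the rail: black barrel, white ring light, grey body. Origin on the rail's centre line at bench level under the carriage's middle; it spans x 66 to 110 mm, y -51 to 90 mm, and up to 127 mm above the bench
- specimen_a: loose bystander: red-brown resin specimen mount with a steel disc of 18 mm in its face, a cylinder 30 mm across and 22 mm high, standing on the board in front of the rail (side towards the robot); origin under its centre
- specimen_b: loose bystander: the same kind of mount with a smaller steel disc (12 mm), standing on the board in front of the rail; origin under its centre
- objective: loose bystander: spare black microscope objective, 28 mm across and 44 mm high, standing on the board behind the rail near its left end; origin under its centre
- loupe: loose bystander: black eyeglass loupe, 40 mm across and 40 mm high, standing on the bench to the left; origin under its centre
- solvent: loose bystander: white plastic bottle, 48 mm across and 120 mm high, on the bench to the left; origin under its centre
- gauge_block: loose bystander: steel gauge block 35 x 9 x 40 mm high, standing on the board in front of the rail near its left end; origin under its centre
- tweezers: loose bystander: steel tweezers 125 mm long, 9 mm high, lying on the bench to the right; origin under the centre
- screwdriver: loose bystander: black-handled screwdriver 150 mm long, 26 mm thick, lying on the bench to the right; origin under its middle

How it is judged:
By the outcome, as a careful person would: the job done as asked, in the order asked, and still so for the second after the job is handed in, with the robot touching nothing.
It also fails if it takes over 40 s, if anything falls off the work surface, if the arm or the gripper's body presses on something with over 40 N, if the wrist force passes 120 N, or if a joint passes its speed limit or range.

## Robot

A 6-joint arm with a two-finger parallel gripper is mounted at the origin on the work surface. World frame = base frame: x ahead of the robot, y to its left, z up, the work surface at z = 0. Lengths are in m, angles in rad, forces in N, time in s.
With the tool pointing down it reaches from about 0.375 to 0.925 m from the base axis. Payload 5.7 kg.
Tool frame: the origin (TCP) lies midway between the tips of the shut fingers; the grasp point (between the pads) lies 19 mm behind it; z points along the fingers, y is the line along which they close (so a half turn about z gives the same grasp; the last joint's range is limited). The gripper opens to 88 mm and grips with 3 to 60 N. Pads are 20 mm wide; open, the fingers measure 115 mm over their backs; the gripper's body (75 mm by 178 mm) begins 61 mm behind the grasp point.
Start: joints at [-1.416, 0.359, 1.51, -0, 1.272, -0.115], TCP at [0.16, -0.578, 0.223] pointing down, gripper open.
Joint ranges: [-2.97, 2.97], [-1.01, 2.36], [0.21, 2.38], [-0.96, 4.11], [0.2, 2.71], [-2.98, 2.98]. Speed limits (rad/s): [2.39, 2.39, 3.14, 3.14, 3.14, 3.14].

## Interface

Orientations are given as a unit quaternion [x, y, z, w].
In Python, from bench import move_ptp, servo_line, goto_joints, move_gripper, sleep, inverse_kinematics, capture, PlanningError, close_job, spot_in, silhouettes, current_clock, current_joint_pos, current_qvel, current_joint_torque, current_position, current_orientation, current_force, current_torque, current_finger_gap, current_grip_force gives the robot as it stands. Calls block until the motion is done:
- move_ptp(position, orientation): joint-space move of the TCP to a pose.
- servo_line(position, orientation=None, rate=0.15, contact_N=None): straight line of the TCP; orientation=None keeps the orientation; rate is the mean speed in m/s. With contact_N (N) it stops when the force on the tool has changed by that much, and returns True; else False.
- goto_joints(angles): joint-space move.
- move_gripper(opening): finger opening in m; the grip force is fixed at half the most; returns when the fingers have stopped.
- sleep(seconds).
- inverse_kinematics(position, orientation): joint angles nearest the present ones, or None.
- capture(name): name is "side" or "top" or "wrist"; returns a dict with "image" (384x512x3 uint8, blue, green, red), "range_z" (384x512 float32, m along the optical axis (not along the pixel's ray), 0 where there is no reading), "intrinsics" (3x3 intrinsics, pixels), "k1" (the pictures are not rectified: a ray, as slopes to the right and down, at radius r is drawn at 1 + k1 r^2 times it, then the intrinsics apply), "R" (3x3) and "t" (3): a world point X has camera coordinates R X + t. Camera axes: x right, y down, z forward; pixel columns grow to the right and rows downward; lengths in m; the calibration is good to about 2 mm. A picture is of the moment at which its call begins.
A pose or a line that the arm cannot do raises PlanningError and nothing moves.
- close_job(): hands the job in; it is judged then, once.
Trained networks look in the newest picture that a camera, given by its name, has taken for a name from the list of things; names that differ only in an ending like _2 or _b are one class to them, and where a whole thing is asked for, a point or a joint stands for the part that bears it (a point fixed in the world has none). Each returns a list of dicts, best first, with "conf" (0 to 1); they miss things now and then, are a little off and sometimes report something else, mostly with a low value. They report only what shows in the picture. A call takes as long as a camera call.
- spot_in(camera, query): "xy" ([column, row] in pixels, amid what is visible of it).
- silhouettes(camera, query): "region" (384x512 bool, what is visible of it) and "xy" ([column, row] in pixels, amid what is visible of it).
Readings, each from a call of its own:
- current_clock(): time.
- current_joint_pos(): joint angles.
- current_qvel(): joint speeds.
- current_joint_torque(): joint torques, N m.
- current_position(): TCP position.
- current_orientation(): TCP orientation.
- current_force(): force on the tool from outside, world axes, zero at the start.
- current_torque(): the same for the moment, N m.
- current_finger_gap(): finger opening in m.
- current_grip_force(): force on a finger pad.
Only numpy, scipy, OpenCV 4.12 (cv2) and the standard library are available. Lean on these libraries where they do the work, as an engineer would, in place of code of your own. Each camera call takes 0.05 s, during which the arm holds its last target. There are 200 camera calls.

## Working session

There is one attempt and no reset: what is moved stays moved. The work goes in short steps, each a Python script; the robot and the scene stay as the last script left them, time stands still between calls to the robot, and variables do not carry over. Pictures are saved under pics/ and viewed, at most 10 in all, crops included, and the job is handed in when it is done.

```bash
mkdir -p pics; cat > h.py <<'E'
import numpy as np, cv2
from bench import *
def world(c,uv,z=None):
    K=c["intrinsics"];k1=c["k1"];R=c["R"];t=c["t"]
    uv=np.atleast_2d(uv).astype(float)
    d=cv2.undistortPoints(uv.reshape(-1,1,2),K,np.array([k1,0,0,0,0.])).reshape(-1,2)
    # k1 convention: drawn = (1+k1 r^2)*ray, same as OpenCV
    ray=np.c_[d,np.ones(len(d))]
    o=-R.T@t; w=ray@R
    if z is None:
        s=c["range_z"][uv[:,1].round().astype(int),uv[:,0].round().astype(int)]
    else: s=(z-o[2])/w[:,2]
    return o+w*s[:,None]
def pix(c,X):
    p,_=cv2.projectPoints(np.atleast_2d(X).astype(float),cv2.Rodrigues(c["R"])[0],c["t"],c["intrinsics"],np.array([c["k1"],0,0,0,0.]))
    return p.reshape(-1,2)
def cloud(c):
    v,u=np.nonzero(c["range_z"]>0)
    return world(c,np.c_[u,v]),u,v
E
python3 - <<'E'
from h import *
ims=[]
for n in ("top","side"):
    c=capture(n); cv2.imwrite(f"pics/{n}0.png",c["image"])
    print(n,-c["R"].T@c["t"],c["k1"])
    for q in ("rail","carriage_mid","pad_top","set_stop","end_stop","camera"):
        for r in silhouettes(n,q)[:2]:
            m=r["region"]; v,u=np.nonzero(m&(c["range_z"]>0)); w=world(c,np.c_[u,v])
            print(n,q,round(r["conf"],2),np.round(r["xy"]),len(u),np.round(np.median(w,0),3) if len(u) else 0, np.round(world(c,r["xy"]),3))
print(current_clock())
E
```

```text
top [ 0.41187879 -0.0078027   1.09848434] -0.0815938913509773
top rail 0.74 [240. 178.] 14161 [0.582 0.056 0.013] [[0.591 0.047 0.009]]
top carriage_mid 0.68 [218. 161.] 1997 [0.616 0.11  0.083] [[0.626 0.108 0.065]]
top pad_top 0.71 [214. 182.] 358 [0.558 0.108 0.083] [[0.564 0.114 0.084]]
top set_stop 0.52 [176. 182.] 266 [0.566 0.221 0.074] [[0.56  0.215 0.089]]
top end_stop 0.5 [298. 196.] 230 [ 0.535 -0.12   0.073] [[ 0.534 -0.118  0.075]]
top camera 0.97 [210. 149.] 790 [0.643 0.126 0.122] [[0.646 0.124 0.121]]
side [0.39933857 0.69466939 0.78589035] -0.11629706853332655
side rail 0.69 [287. 226.] 122 [0.48  0.003 0.032] [[0.471 0.001 0.033]]
side rail 0.58 [236. 260.] 15258 [0.584 0.15  0.012] [[0.576 0.151 0.053]]
side carriage_mid 0.81 [226. 244.] 2336 [0.617 0.125 0.083] [[0.608 0.117 0.066]]
side pad_top 0.93 [244. 241.] 465 [0.557 0.108 0.082] [[0.564 0.11  0.081]]
side set_stop 0.33 [185. 308.] 184 [0.659 0.297 0.043] [[0.657 0.296 0.047]]
side set_stop 0.28 [270. 132.] 108 [ 0.606 -0.476  0.019] [[ 0.596 -0.473  0.014]]
side end_stop 0.53 [271. 188.] 244 [ 0.533 -0.112  0.072] [[ 0.534 -0.11   0.064]]
side camera 0.58 [206. 235.] 1058 [0.641 0.144 0.12 ] [[0.643 0.149 0.128]]
side camera 0.22 [183. 309.] 174 [0.659 0.297 0.043] [[0.661 0.301 0.048]]
0.7
```

View pics/top0.png

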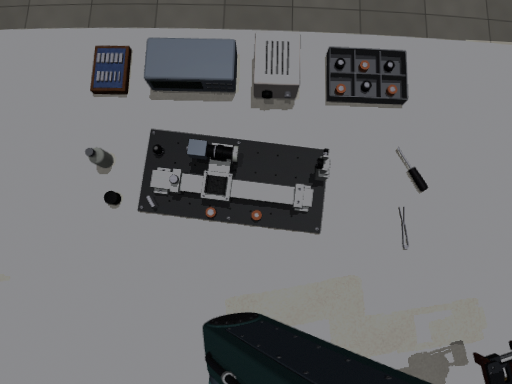

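View pics/side0.png

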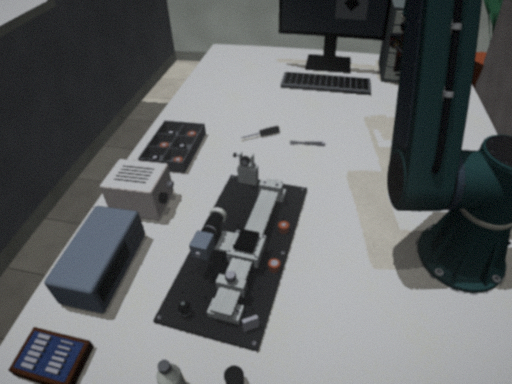

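The top view shows the knurled thumbscrew stop at about px (174,180), at the rail's +y end. The plain stop is at about (302,196) and the carriage pad at about (216,185), with the camera behind it at about (225,153). Next I'll fit the board for the yaw, then move above the pad for a close look.

```bash
cat >> h.py <<'E'
def boardfit(c,m):
    P,u,v=cloud(c); s=m[v,u]&(abs(P[:,2]-.012)<.006)
    (cx,cy),(a,b),ang=cv2.minAreaRect(P[s][:,:2].astype(np.float32))
    box=cv2.boxPoints(((cx,cy),(a,b),ang))
    e=max((box[1]-box[0],box[2]-box[1]),key=np.linalg.norm); e=e*np.sign(e[1])/np.linalg.norm(e)
    return np.array([cx,cy]),e,sorted((a,b))
E
python3 - <<'E'
from h import *
from scipy.spatial.transform import Rotation as Ro
c=capture("top"); m=silhouettes("top","rail")[0]["region"]
o,e,ab=boardfit(c,m); print("board",o,e,ab)
# rail/stop/pad height features -> along/across coordinates
P,u,v=cloud(c); n=np.array([e[1],-e[0]])
q=(P[:,:2]-o); al=q@e; ac=q@n
s=(abs(ac)<.03)&(abs(al)<.26)
for lo in np.arange(-.25,.25,.01):
    k=s&(al>=lo)&(al<lo+.01)
    if k.any(): print(round(lo,2),np.round(np.percentile(P[k,2],[50,90]),3),end=' ')
k=(abs(P[:,2]-.057)<.005)&(abs(ac)<.05)&(al<.0)&(al>-.1); print("\nrail across",np.percentile(ac[k],[2,50,98]))
yaw=-np.arctan2(e[0],e[1]); print("yaw",yaw)
p=np.array([.560,.111]);print("pad al,ac",(p-o)@e,(p-o)@n)
for off in (0,np.pi/2,-np.pi/2,np.pi):
    Q=(Ro.from_euler("z",yaw+off)*Ro.from_euler("x",np.pi)).as_quat()
    print(off,Q,inverse_kinematics([.56,.111,.22],Q))
print(current_orientation())
cv2.imwrite("pics/crop.png",cv2.resize(c["image"][120:240,130:340],None,fx=3.8,fy=3.8,interpolation=cv2.INTER_CUBIC))
E
```

```text
board [0.58390588 0.06370419] [0.092893   0.99567604] [0.25185754895210266, 0.5407889485359192]
-0.25 [0.012 0.017] -0.24 [0.012 0.016] -0.23 [0.034 0.058] -0.22 [0.033 0.057] -0.21 [0.053 0.059] -0.2 [0.072 0.075] -0.19 [0.073 0.077] -0.18 [0.055 0.074] -0.17 [0.016 0.058] -0.16 [0.015 0.058] -0.15 [0.015 0.058] -0.14 [0.053 0.058] -0.13 [0.016 0.058] -0.12 [0.034 0.057] -0.11 [0.016 0.058] -0.1 [0.014 0.058] -0.09 [0.016 0.058] -0.08 [0.014 0.058] -0.07 [0.052 0.058] -0.06 [0.014 0.058] -0.05 [0.053 0.058] -0.04 [0.034 0.058] -0.03 [0.016 0.058] -0.02 [0.054 0.058] -0.01 [0.014 0.058] 0.0 [0.067 0.072] 0.01 [0.07 0.09] 0.02 [0.071 0.084] 0.03 [0.071 0.083] 0.04 [0.072 0.083] 0.05 [0.07  0.083] 0.06 [0.073 0.09 ] 0.07 [0.069 0.072] 0.08 [0.056 0.067] 0.09 [0.052 0.058] 0.1 [0.054 0.059] 0.11 [0.015 0.059] 0.12 [0.015 0.057] 0.13 [0.054 0.059] 0.14 [0.056 0.077] 0.15 [0.073 0.099] 0.16 [0.073 0.098] 0.17 [0.014 0.057] 0.18 [0.03  0.057] 0.19 [0.054 0.058] 0.2 [0.035 0.059] 0.21 [0.043 0.058] 0.22 [0.042 0.058] 0.23 [0.012 0.015] 0.24 [0.012 0.014] 
rail across [-0.048957   -0.02788794 -0.00646743]
yaw -0.09302712
pad al,ac 0.04487061377582325 -0.028195956937923598
0 [ 9.98918439e-01 -4.64967909e-02 -2.84710731e-18  6.11661135e-17] [ 7.46953108e-02  3.19593129e-01  1.57762552e+00 -4.44089210e-16
  1.24437401e+00  1.73851876e+00]
1.5707963267948966 [7.39220181e-01 6.73463825e-01 4.12377659e-17 4.52641814e-17] [ 7.46953108e-02  3.19593129e-01  1.57762552e+00 -4.44089210e-16
  1.24437401e+00  1.67722382e-01]
-1.5707963267948966 [ 6.73463793e-01 -7.39220211e-01 -4.52641832e-17  4.12377639e-17] [ 0.07469531  0.31959313  1.57762552  0.          1.24437401 -2.97387018]
3.141592653589793 [4.64967435e-02 9.98918442e-01 6.11661136e-17 2.84710440e-18] [ 0.07469531  0.31959313  1.57762552  0.          1.24437401 -1.40307399]
[ 9.90915112e-01  1.34488812e-01  1.01559976e-05 -4.71947421e-06]
```

View pics/crop.png

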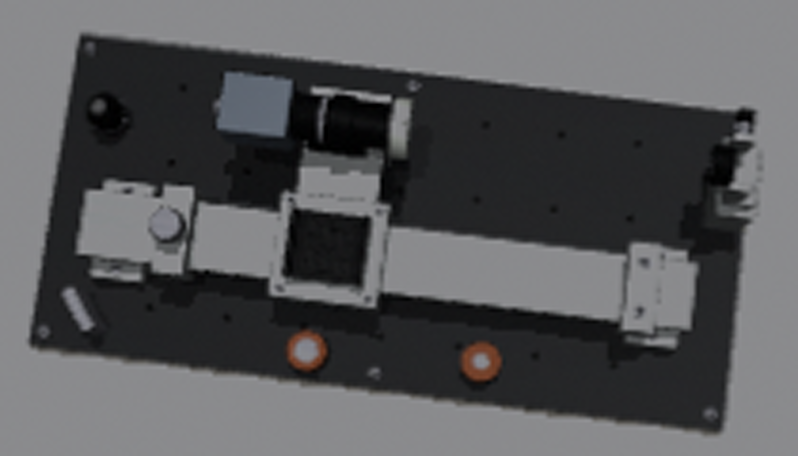

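```bash
cat >> h.py <<'E'
from scipy.spatial.transform import Rotation as Ro
O=np.array([.58390588,.06370419]); e=np.array([.092893,.995676]); n=np.array([e[1],-e[0]])
Q=(Ro.from_euler("z",-.09303+np.pi/2)*Ro.from_euler("x",np.pi)).as_quat()
AC=-.0279
def W(al,z,ac=AC): return [*(O+al*e+ac*n),z]
def feat(c):
    P,u,v=cloud(c); al=(P[:,:2]-O)@e; ac=(P[:,:2]-O)@n; z=P[:,2]
    def pr(nm,k):
        if k.sum()>10: print(nm,k.sum(),"al",np.round(np.percentile(al[k],[2,50,98]),4),"ac",np.round(np.percentile(ac[k],[2,50,98]),4),"z",np.round(np.median(z[k]),4))
    b=abs(ac-AC)<.05
    pr("pad",b&(z>.077)&(z<.094)&(al>-.02)&(al<.14)&(abs(ac-AC)<.032))
    pr("plate",b&(abs(z-.070)<.004)&(al>-.02)&(al<.141)&(abs(ac-AC)<.043))
    pr("screw",b&(z>.09)&(z<.105)&(al>.13)&(al<.18))
    pr("stop",b&(abs(z-.074)<.004)&(al>.141)&(al<.19))
    pr("rail",(abs(z-.057)<.003)&b&(al>-.15)&(al<-.02))
    return al,ac,z
E
python3 - <<'E'
from h import *
feat(capture("top"))
move_gripper(0.0)
move_ptp(W(.03,.25,AC-.03),Q)
c=capture("wrist"); cv2.imwrite("pics/w1.png",c["image"]); print(-c["R"].T@c["t"]); feat(c)
for q in ("pad_top","set_stop"): print(q,[(round(r["conf"],2),r["xy"],world(c,r["xy"],.08)) for r in spot_in("wrist",q)[:2]])
print(current_clock(),current_position(),current_force(),current_finger_gap())
E
```

```text
pad 389 al [0.0129 0.0422 0.0695] ac [-0.0545 -0.0306 -0.0066] z 0.0825
plate 418 al [0.0021 0.0381 0.0808] ac [-0.0683 -0.0286  0.013 ] z 0.0695
screw 62 al [0.1467 0.1567 0.1684] ac [-0.0404 -0.0308 -0.0207] z 0.0981
stop 144 al [0.1456 0.156  0.1691] ac [-0.0625 -0.0381  0.001 ] z 0.0739
rail 737 al [-0.1475 -0.0842 -0.0227] ac [-0.055  -0.0309 -0.0064] z 0.0566
[0.53468101 0.16830604 0.41037511]
pad 1875 al [0.0148 0.0436 0.0718] ac [-0.0548 -0.0309 -0.0072] z 0.081
plate 1755 al [0.0036 0.0509 0.0827] ac [-0.069  -0.0332  0.0088] z 0.0684
screw 418 al [0.1474 0.1578 0.1693] ac [-0.0419 -0.0311 -0.02  ] z 0.0972
stop 815 al [0.1467 0.1577 0.1701] ac [-0.0633 -0.0383  0.0013] z 0.0725
rail 737 al [-0.0691 -0.0403 -0.0206] ac [-0.0544 -0.0229 -0.0071] z 0.0554
pad_top [(0.53, [335.7, 160.8], array([[0.63159277, 0.11484804, 0.08      ]])), (0.49, [280.8, 169.2], array([[0.56209471, 0.11053781, 0.08      ]]))]
set_stop [(0.59, [280.0, 74.0], array([[0.56902284, 0.22228742, 0.08      ]]))]
5.0667 [0.52922578 0.09834503 0.24998024] [ 1.28287708 -0.29002893  0.24801506] 0.0005464993229598119
```

View pics/w1.png

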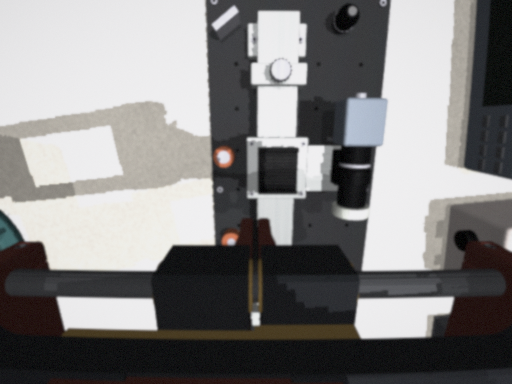

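The wrist view shows the pad at about px (278,170), the thumbscrew at (281,70) and the camera clear to the right at (357,160). The pad centre is at along 0.042, across -0.031, and the stop is at along 0.157, so the travel is about 63 mm. I'll go above the pad and press.

```bash
python3 - <<'E'
from h import *
A=-.0309
move_ptp(W(.045,.12,A),Q)
f0=current_force(); print("f0",f0,current_position())
hit=servo_line(W(.045,.072,A),rate=.02,contact_N=11)
sleep(.2)
print(hit,current_position(),current_force()-f0,current_clock())
E
```

```text
f0 [ 1.16089467 -0.33284449  0.25637074] [0.5575179  0.11123908 0.12034963]
True [0.55730375 0.11137953 0.07750563] [-1.7769905   0.2714707   7.65337434] 7.7667
```

```bash
python3 - <<'E'
from h import *
A=-.0309
f0=np.array([1.161,-.333,.256])
for z in (.0765,.0755,.0745):
    servo_line(W(.045,z,A),rate=.02); sleep(.1)
    f=current_force()-f0; print(z,current_position(),f)
    if f[2]>13: break
print(current_clock())
E
```

```text
0.0765 [0.55735968 0.11139924 0.07733558] [-2.66329936 -0.39073251  8.21087979]
0.0755 [0.55743259 0.11143279 0.0772075 ] [-5.90143457  0.02022424 16.61802883]
8.4667
```

```bash
python3 - <<'E'
from h import *
A=-.0309
f0=np.array([1.161,-.333,.256])
def st(t):
    p=np.array(current_position()); f=current_force()-f0
    print(t,"al",round((p[:2]-O)@e,4),"ac",round((p[:2]-O)@n,4),"z",round(p[2],4),"f al/ac/z",np.round([f[:2]@e,f[:2]@n,f[2]],1),current_clock())
    return f
st("s")
for al in (.055,.075,.095):
    h=servo_line(W(al,.0755,A),rate=.03,contact_N=12); f=st(h)
    if h or f[2]<9: break
E
```

```text
s al 0.0451 ac -0.0308 z 0.0772 f al/ac/z [-0.5 -5.9 16.6] 8.4667
False al 0.0556 ac -0.0308 z 0.0772 f al/ac/z [ 0.4 -5.9 16.5] 8.95
False al 0.0755 ac -0.0308 z 0.0772 f al/ac/z [-0.  -6.6 15.7] 9.7667
False al 0.0955 ac -0.0308 z 0.0772 f al/ac/z [ 0.7 -6.3 15.4] 10.5833
```

```bash
python3 - <<'E'
from h import *
for nme in ("side","wrist"):
    c=capture(nme); cv2.imwrite(f"pics/{nme}2.png",c["image"])
    for q in ("camera","carriage_mid"):
        for r in silhouettes(nme,q)[:1]:
            v,u=np.nonzero(r["region"]&(c["range_z"]>0)); w=world(c,np.c_[u,v]); al=(w[:,:2]-O)@e
            print(nme,q,round(r["conf"],2),np.round(np.percentile(al,[3,50,97]),3))
c=cv2.imread("pics/side2.png"); cv2.imwrite("pics/s2.png",cv2.resize(c[150:340,140:340],None,fx=3,fy=3))
E
```

```text
side camera 0.7 [0.066 0.147 0.179]
side carriage_mid 0.86 [0.06  0.118 0.178]
wrist camera 0.67 [0.055 0.139 0.176]
wrist carriage_mid 0.56 [0.056 0.124 0.175]
```

View pics/s2.png

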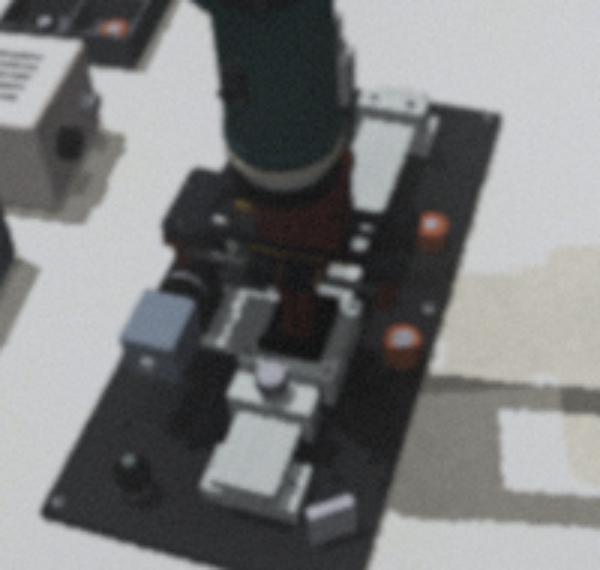

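The crop shows the carriage moving with the finger. Its front face, at about px (300,365), is just short of the thumbscrew stop at (270,390). I'll push on slowly until it makes contact.

```bash
python3 - <<'E'
from h import *
A=-.0309
f0=np.array([1.161,-.333,.256])
def st(t):
    p=np.array(current_position()); f=current_force()-f0
    print(t,"al",round((p[:2]-O)@e,4),"ac",round((p[:2]-O)@n,4),"z",round(p[2],4),"f al/ac/z",np.round([f[:2]@e,f[:2]@n,f[2]],1),current_clock())
    return f
for al in np.arange(.099,.135,.002):
    servo_line(W(al,.0755,A),rate=.02); f=st(al)
    if f[:2]@e<-8 or f[2]<9 or f[2]>30: break
E
```

```text
0.099 al 0.0995 ac -0.0307 z 0.0772 f al/ac/z [ 0.4 -4.7 13.5] 11.2333
0.101 al 0.1014 ac -0.0308 z 0.0772 f al/ac/z [ 1.  -5.4 15.6] 11.4833
0.10300000000000001 al 0.1034 ac -0.0307 z 0.0772 f al/ac/z [-0.6 -6.3 15.2] 11.7333
0.10500000000000001 al 0.1054 ac -0.0308 z 0.0772 f al/ac/z [-0.9 -5.4 15.8] 11.9833
0.10700000000000001 al 0.1074 ac -0.0307 z 0.0772 f al/ac/z [ 0.5 -6.2 15.2] 12.2333
0.10900000000000001 al 0.1085 ac -0.0308 z 0.0772 f al/ac/z [-3.  -5.4 16.4] 12.4833
0.11100000000000002 al 0.1092 ac -0.0307 z 0.0772 f al/ac/z [-7.6 -4.1 16.1] 12.7333
0.11300000000000002 al 0.1107 ac -0.0303 z 0.0772 f al/ac/z [-9.2 -3.9 16.4] 12.9833
```

Contact came at 0.108 as predicted, with about 9 N building up against the stop. I'll lift straight up, retreat and verify.

```bash
python3 - <<'E'
from h import *
A=-.0309
servo_line(W(.112,.088,A),rate=.02)
servo_line(W(.112,.16,A),rate=.1)
move_ptp(W(.0,.25,A-.1),Q)
sleep(.3)
for nme in ("top","wrist","side"):
    c=capture(nme); cv2.imwrite(f"pics/{nme}3.png",c["image"]); print(nme); feat(c)
print(current_clock(),current_force())
a=cv2.resize(cv2.imread("pics/side3.png")[170:340,140:340],None,fx=2,fy=2.2)
b=cv2.resize(cv2.imread("pics/wrist3.png")[0:240,180:420],(400,374))
cv2.imwrite("pics/fin.png",np.hstack([a,b]))
E
```

```text
top
plate 64 al [0.0774 0.1104 0.138 ] ac [0.0034 0.0079 0.015 ] z 0.0688
stop 12 al [0.1434 0.1578 0.168 ] ac [-0.0003  0.0012  0.0053] z 0.0741
rail 645 al [-0.1473 -0.0905 -0.0359] ac [-0.055  -0.0302 -0.0065] z 0.0568
wrist
pad 2231 al [0.0794 0.1083 0.1342] ac [-0.0552 -0.0315 -0.007 ] z 0.0811
plate 1794 al [0.0679 0.0976 0.1404] ac [-0.0693 -0.0472  0.0121] z 0.0684
screw 453 al [0.1337 0.1575 0.1691] ac [-0.0421 -0.0316 -0.0197] z 0.0972
stop 897 al [0.1462 0.1564 0.1703] ac [-0.0629 -0.0409  0.0012] z 0.0724
rail 1767 al [-0.097  -0.0577 -0.0214] ac [-0.0555 -0.0314 -0.0068] z 0.0553
side
pad 501 al [0.0788 0.1061 0.1359] ac [-0.0549 -0.0315 -0.0068] z 0.0822
plate 361 al [0.0691 0.1108 0.1402] ac [-0.0693 -0.0538  0.014 ] z 0.069
screw 103 al [0.1331 0.1594 0.1705] ac [-0.0455 -0.0317 -0.019 ] z 0.0969
stop 235 al [0.1432 0.1618 0.1711] ac [-0.0625 -0.0373  0.0019] z 0.0726
rail 619 al [-0.147  -0.0808 -0.0223] ac [-0.0557 -0.0314 -0.0071] z 0.0567
15.8083 [-0.15527433  0.35199492  0.4475337 ]
```

View pics/fin.png

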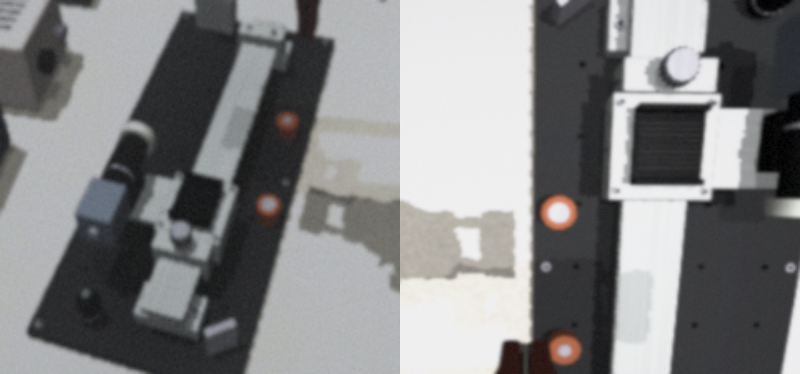

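In the right half, the carriage edge at row 93 is flush with the stop block under the thumbscrew at (682,65). The pad is back at its raised height and the bystanders haven't moved, so I'm handing in.

```bash
python3 -c "
from bench import *
print(close_job())"
```

```text
the job is handed in; nothing more can be done
None
```

The carriage rests against the marked thumbscrew stop with the pad up and the brake on, the arm is clear of everything, and the job was handed in at about 16 s on the clock.

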